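Change the filter and load the fluids for an inkjet coder

ROBOT

A 7-joint arm with a two-finger parallel gripper is mounted at the origin on the work surface. World frame = base frame: x ahead of the robot, y to its left, z up, the work surface at z = 0. Lengths are in m, angles in rad, forces in N, time in s.
With the tool pointing down it reaches from about 0.425 to 0.925 m from the base axis. Payload 6.8 kg.
Tool frame: the origin (TCP) lies midway between the tips of the shut fingers; the grasp point (between the pads) lies 19 mm behind it (bot.grasp_offset is the distance from the TCP to the grasp point, in m); z points along the fingers, x is the direction in which the jaws open and shut, and the axes are right-handed (so a half turn about z gives the same grasp; the last joint's range is limited). The gripper opens to 85 mm and grips with 20 to 120 N. Pads are 22 mm wide; open, the fingers measure 114 mm over their backs; the gripper's body (76 mm by 85 mm) begins 54 mm behind the grasp point. The pads swing forward as they close: fully open they stand 13 mm farther back than shut.
Start: joints at [-0.108, 0.477, 0.022, 1.555, -0.011, 1.109, -0.083], TCP at [0.675, 0, 0.231] pointing down, gripper open.
Joint ranges: [-2.96, 2.96], [-0.34, 2.1], [-1.41, 1.46], [0.24, 2.44], [-1.37, 4.51], [0.17, 1.92], [-2.96, 2.96]. Speed limits (rad/s): [2.39, 2.39, 3.14, 3.14, 3.14, 3.14, 3.14].

INTERFACE

Orientations are given as a unit quaternion [w, x, y, z].
In Python, from station import bot, imaging gives the robot as it stands. The module is installed in compiled form; this text tells all that it offers.
- The arm moves only by the tool apply_moves, never from a script. Its argument "increments" is a list of rows, each a list of 7 numbers: the shift along the tool's x, y, z in mm, then the turn, a rotation vector about the tool's x, y, z in degrees, then the closure, from -1 (fully open) to 1 (shut). In form: [[dx, dy, dz, rx, ry, rz, grip], ...]. A call has exactly 8 rows; each row shifts and turns the pose as measured when the row begins, along the tool's axes as they then stand; what a row does not reach is not made up. A row lasts 1/8 s, in which the tool goes at most 62.5 mm and 10.7 degrees, less where a joint would pass 70% of its speed; a pose out of reach is approached as far as the arm can. A call with a gripper value outside its range is refused whole. The fingers move at their own pace and stop on an object; "grip_force" is the grip in N (left out, the last holds). Time passes only in rows, so rows that do not move let the fingers close, or fill a call up. It gives the time, the measured TCP pose, the force and the opening at its end, in the units of the state.
- bot.get_obs(): the state, without advancing time (a new reading comes with each control period).
- imaging.read_camera(name): name is "scene" or "side" or "wrist"; returns the picture (420x560x3 uint8, red, green, blue); there is no depth.
- imaging.get_calibration(name): a dict with "K" (3x3 intrinsics, pixels), "extrinsics" (4x4, takes a point from camera to world coordinates). Camera axes: x right, y down, z forward; pixel columns grow to the right and rows downward; lengths in m; the calibration is good to about 2 mm. A picture is of the moment at which its call begins: read the wrist's pose just before it. get_calibration takes no time and is no camera call; for the wrist camera it gives the pose at the moment of the call.
- bot.hand_in(): hands the job in, once; it reports no verdict.
The state is a dict: "t": time; "q": joint angles; "joint_vel": joint speeds; "joint_torque": joint torques, N m; "eef_pos": TCP position; "tool_rot": TCP orientation; "contact_force": force on the tool from outside, world axes, zero at the start; "torque": the same for the moment, N m; "gripper_width": opening from 0.0 (shut) to 1.0 (fully open).
Only numpy, scipy, OpenCV 4.12 (cv2) and the standard library are available. Lean on these libraries where they do the work, as an engineer would, in place of code of your own. Each camera call takes 0.05 s, during which the arm holds its last target.

TASK

Change over the coder's consumables: take the spent brown filter out of the purple dish and stand it in the yellow-and-black waste tray, and only then stand the fresh white filter in the purple dish; also stand the blue-labelled ink tank squarely in the blue rectangular dish and the red-capped solvent bottle in the red dish. Each must end flat on the floor of its dish or tray, inside the rim, upright and let go; never tip any of them over, and leave the wash bottle and the swab cup where they stand.

Things in the scene. Friction and masses are not known exactly. Their poses are not given: they have to be found in the camera images.
- spent_filter: used filter canister: upright dark brown cylinder, 44 mm diameter, straight side to 66 mm height, then a black cap 34 mm diameter up to 78 mm and a steel stub 12 mm diameter up to 82 mm; 0.10 to 0.20 kg, loose. It starts standing in the purple dish. Origin: centre of its underside, z up its axis
- fresh_filter: new filter canister of the same shape and size (44 mm diameter, side to 66 mm, 82 mm overall), white with purple bands and a purple cap; 0.10 to 0.20 kg, loose, standing on the bench. Origin: centre of its underside, z up its axis
- ink_tank: black rectangular ink tank with blue labels, upright: 60 mm along its x, 40 mm along its y, straight sides to 78 mm height, then a central blue cap 26 mm diameter up to 94 mm; 0.18 to 0.37 kg, loose, standing on the bench. Origin: centre of its underside, z up; a half turn makes no difference
- solvent_bottle: white round bottle with a red label and red cap: 54 mm diameter with straight side to 72 mm height, shoulder, then a cap 30 mm diameter from 83 to 99 mm; 0.16 to 0.34 kg, loose, standing on the bench. Origin: centre of its underside, z up its axis
- filter_dish: purple round drip dish with grey floor, fixed to the bench: 80 mm outside and 68 mm inside diameter, floor 5 mm and rim 12 mm above the bench. Place of the fresh filter; the spent one stands in it at the start. Origin: centre of its underside
- tank_dish: blue rectangular drip dish with grey floor, fixed: outside 92 mm along its x and 72 mm along its y, inside 80 by 60 mm, floor 6 mm and rim 12 mm above the bench. Place of the ink tank, its long side along the dish's long side (either way round). Origin: centre of its underside
- bottle_dish: red round drip dish with grey floor, fixed: 88 mm outside and 76 mm inside diameter, floor 5 mm and rim 12 mm above the bench. Place of the solvent bottle. Origin: centre of its underside
- waste_tray: square yellow waste tray with black stripes on its walls, fixed: 120 mm outside, 108 mm inside, floor 6 mm and wall top 25 mm above the bench, empty. Place of the spent filter, anywhere inside. Origin: centre of its underside, x and y along its walls
- wash_bottle: bystander to leave alone: clear and white squeeze bottle with white cap and short bent spout, 48 mm diameter, 90 mm high, loose. Origin: centre of its underside
- swab_cup: bystander to leave alone: aluminium cup with cotton swabs, 56 mm diameter, cup 55 mm and swab tips 82 mm high, loose. Origin: centre of its underside. Around lie small loose items, at most 30 mm high: a tape roll, a brass fitting, a screwdriver, a wrench, a foam block
Not all that is in view belongs to the job. Leave any green or turquoise look-alike of the ink_tank alone.

How it is judged:
By the outcome, as a careful person would: the job done as asked, in the order asked, and still so for the second after the job is handed in, with the robot touching nothing.
It also fails if it takes over 118 s, if anything falls off the work surface, if the arm or the gripper's body presses on something with over 40 N, if the wrist force passes 120 N, or if a joint passes its speed limit or range.

## Working session

There is one attempt and no reset: what is moved stays moved. The work goes in short steps, Python scripts to look and compute and a tool call to move; the robot and the scene stay as the last step left them, time stands still between calls to the robot, and variables do not carry over. Pictures are saved under pics/ and viewed, and the job is handed in when it is done.

Besides the shell and the picture viewer there is one more tool, called as a command line: name --pt "numbers of a row" for each row, then --argument value for the rest. apply_moves: Moves the arm, as the interface text tells. Its arguments: {"type":"object","properties":{"increments":{"type":"array","items":{"type":"array","items":{"type":"number"}}},"grip_force":{"type":"number"}},"required":["increments"]}

```bash
mkdir -p pics; ls; python3 - <<'E'
from station import bot, imaging
import cv2, numpy as np
o=bot.get_obs(); print(o, bot.grasp_offset)
for n in ["scene","side","wrist"]:
    c=imaging.get_calibration(n); print(n,np.round(c["K"],1).tolist(),np.round(c["extrinsics"],3).tolist())
    cv2.imwrite(f"pics/{n}0.png",imaging.read_camera(n)[:,:,::-1])
E
```

```text
pics
{'t': 0.0, 'q': array([-0.10809068,  0.47779306,  0.02234613,  1.55648108, -0.0114841 ,
        1.10926931, -0.08309933]), 'joint_vel': array([-0.00208326,  0.00011764, -0.00058471,  0.00044732,  0.00125857,
       -0.00035272,  0.00272076]), 'joint_torque': array([-5.45967814e-04, -5.96443820e+01,  1.60769675e+00, -2.81194621e+01,
        1.24063640e-02,  9.39900521e-03,  2.20753498e-05]), 'eef_pos': array([ 6.74402160e-01, -3.05785229e-05,  2.30318047e-01]), 'tool_rot': array([ 7.63182697e-05,  9.99999585e-01,  7.02703755e-06, -9.08035141e-04]), 'contact_force': array([-0.24475823,  0.10137986, -0.33275713]), 'torque': array([-0.02279059, -0.08797135,  0.05480557]), 'gripper_width': 0.9992201233306637} 0.0187
scene [[493.1, 0.0, 284.6], [0.0, 493.1, 204.9], [0.0, 0.0, 1.0]] [[-0.797, 0.461, -0.39, 1.024], [0.604, 0.606, -0.518, 0.606], [-0.003, -0.648, -0.761, 0.945], [0.0, 0.0, 0.0, 1.0]]
side [[463.8, 0.0, 277.7], [0.0, 463.8, 210.9], [0.0, 0.0, 1.0]] [[-0.871, -0.239, 0.43, 0.098], [-0.492, 0.458, -0.741, 0.805], [-0.02, -0.856, -0.516, 0.602], [0.0, 0.0, 0.0, 1.0]]
wrist [[356.5, 0.0, 278.0], [0.0, 356.5, 210.2], [0.0, 0.0, 1.0]] [[1.0, 0.001, -0.001, 0.676], [0.0, -0.954, -0.3, 0.078], [-0.001, 0.3, -0.954, 0.374], [0.0, 0.0, 0.0, 1.0]]
```

View pics/scene0.png

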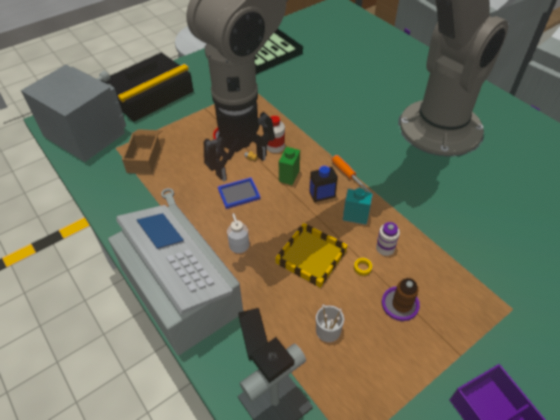

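View pics/side0.png

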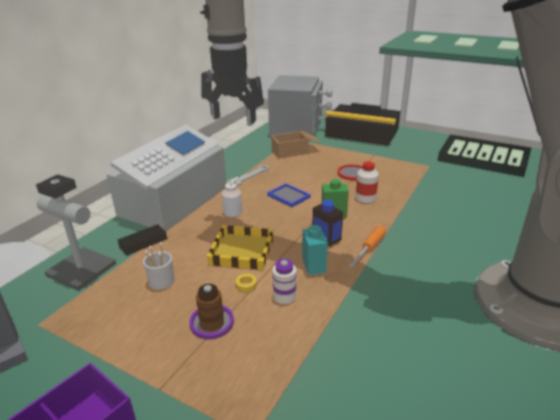

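View pics/wrist0.png

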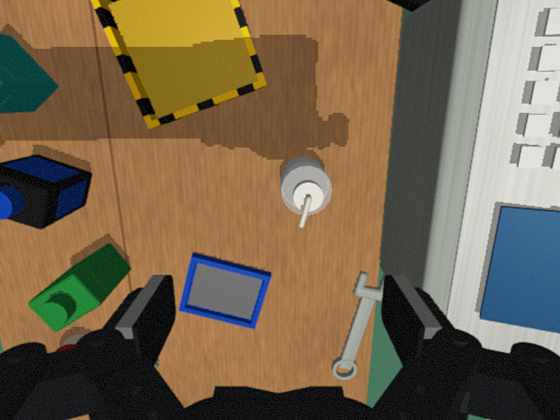

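The scene and side views show every item: in the scene view, spent filter (405,293), fresh (388,238), ink tank (322,185), solvent bottle (275,133), tray (312,254), blue dish (238,193), with the red dish behind the gripper. I'll write helpers and measure with colour masks.

```bash
cat > h.py <<'E'
from station import bot, imaging
import cv2, numpy as np
def cam(n,img=None):
    c=imaging.get_calibration(n); return np.array(c["K"]),np.array(c["extrinsics"])
def ray(C,uv,z):
    K,E=C; uv=np.atleast_2d(np.array(uv,float))
    d=np.c_[uv,np.ones(len(uv))]@np.linalg.inv(K).T@E[:3,:3].T; o=E[:3,3]
    return (o+d*((z-o[2])/d[:,2])[:,None])[:,:2]
def proj(C,P):
    K,E=C; p=(np.atleast_2d(P)-E[:3,3])@E[:3,:3]; p=p@K.T; return p[:,:2]/p[:,2:]
def mask(im,lo,hi):
    h=cv2.cvtColor(im,cv2.COLOR_RGB2HSV)
    if lo[0]>hi[0]:
        return cv2.inRange(h,(0,lo[1],lo[2]),hi)|cv2.inRange(h,lo,(179,hi[1],hi[2]))
    return cv2.inRange(h,lo,hi)
def comps(m,amin=20):
    n,l,s,c=cv2.connectedComponentsWithStats(m)
    return [(i,s[i].tolist(),c[i].round(1).tolist()) for i in range(1,n) if s[i,4]>=amin],l
E
python3 - <<'E'
from h import *
col={"purple":((125,90,40),(160,255,255)),"blue":((105,120,60),(124,255,255)),"red":((172,130,80),(6,255,255)),"yellow":((22,150,120),(35,255,255))}
for n in ["scene","side"]:
    im=cv2.imread(f"pics/{n}0.png")[:,:,::-1].copy(); C=cam(n)
    for k,(a,b) in col.items():
        cs,l=comps(mask(im,a,b))
        print(n,k)
        for i,s,c in cs: print("  ",s,c,"z0",ray(C,c,0.01).round(3)[0],"z.09",ray(C,c,0.09).round(3)[0])
    x=dict(scene=(190,110),side=(130,130))[n]
    crop=im[x[1]:x[1]+225,x[0]:x[0]+260]
    cv2.imwrite(f"pics/{n}0c.png",cv2.resize(crop,None,fx=3,fy=2.66,interpolation=cv2.INTER_CUBIC)[:600,:800,::-1])
E
```

```text
scene purple
   [384, 222, 14, 14, 126] [390.0, 228.6] z0 [0.39  0.182] z.09 [0.444 0.218]
   [382, 287, 38, 34, 300] [399.1, 306.9] z0 [0.524 0.343] z.09 [0.567 0.365]
   [451, 364, 94, 56, 3189] [493.7, 398.4] z0 [0.522 0.584] z.09 [0.565 0.586]
scene blue
   [319, 167, 11, 10, 93] [324.0, 171.3] z0 [ 0.392 -0.06 ] z.09 [ 0.446 -0.003]
   [219, 179, 40, 28, 234] [238.7, 193.6] z0 [ 0.615 -0.13 ] z.09 [ 0.65  -0.067]
   [317, 184, 18, 14, 190] [325.6, 190.5] z0 [ 0.433 -0.005] z.09 [0.484 0.047]
   [139, 215, 43, 32, 774] [159.6, 230.3] z0 [ 0.831 -0.147] z.09 [ 0.847 -0.083]
scene red
   [270, 116, 10, 10, 73] [274.8, 119.9] z0 [ 0.371 -0.307] z.09 [ 0.427 -0.229]
   [213, 128, 6, 11, 32] [215.1, 132.7] z0 [ 0.54  -0.365] z.09 [ 0.581 -0.282]
   [268, 135, 16, 12, 116] [276.6, 141.8] z0 [ 0.423 -0.228] z.09 [ 0.475 -0.157]
scene yellow
   [118, 64, 70, 36, 470] [152.2, 81.6] z0 [ 0.569 -0.693] z.09 [ 0.608 -0.581]
   [59, 218, 30, 20, 282] [73.8, 227.5] z0 [ 0.991 -0.28 ] z.09 [ 0.994 -0.204]
   [285, 228, 57, 59, 1834] [312.8, 255.6] z0 [0.586 0.131] z.09 [0.624 0.171]
   [293, 23
[... 978 characters left out ...]
] z0 [ 0.494 -0.13 ] z.09 [ 0.441 -0.003]
   [315, 218, 13, 20, 117] [322.2, 226.5] z0 [ 0.464 -0.032] z.09 [0.415 0.081]
   [333, 222, 8, 18, 106] [336.1, 230.4] z0 [ 0.429 -0.032] z.09 [0.384 0.081]
side red
   [338, 162, 36, 19, 179] [356.6, 169.0] z0 [ 0.504 -0.355] z.09 [ 0.449 -0.199]
   [357, 182, 20, 13, 198] [366.1, 188.7] z0 [ 0.438 -0.255] z.09 [ 0.392 -0.112]
side yellow
   [327, 111, 68, 12, 296] [361.9, 116.6] z0 [ 0.647 -0.778] z.09 [ 0.573 -0.564]
   [212, 226, 59, 43, 1526] [241.2, 247.0] z0 [0.587 0.126] z.09 [0.521 0.217]
   [208, 253, 5, 11, 41] [209.8, 257.7] z0 [0.624 0.19 ] z.09 [0.553 0.273]
   [236, 274, 20, 18, 258] [245.7, 282.3] z0 [0.513 0.222] z.09 [0.457 0.301]
```

View crops.

View pics/scene0c.png

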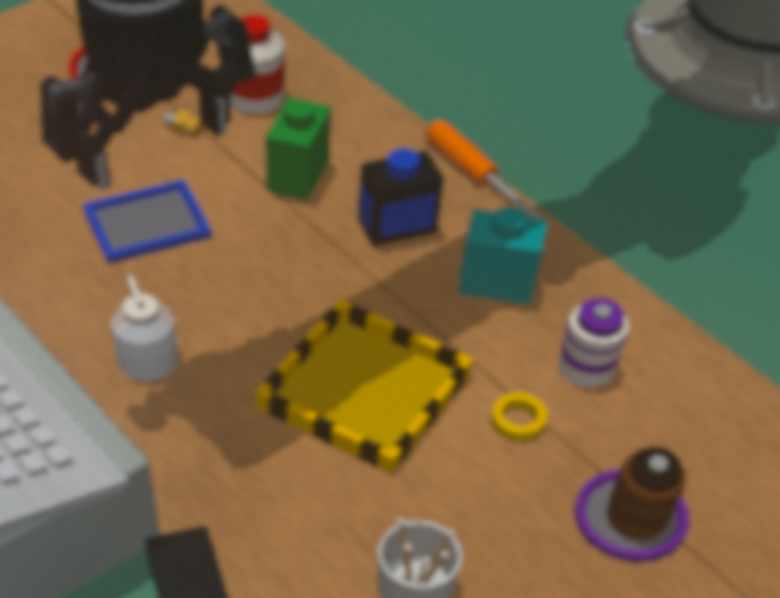

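View pics/side0c.png

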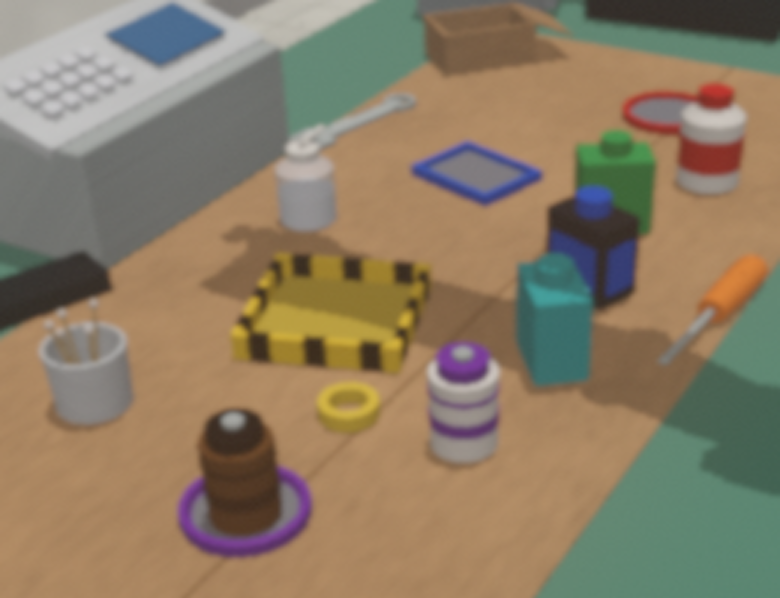

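```bash
python3 - <<'E'
from h import *
from scipy.optimize import least_squares
S,D=cam("scene"),cam("side")
f=lambda C,x,y,o:(x/3+o[0],y/2.66+o[1])
def both(name,a,b,z):
    print(name,ray(S,f(S,*a,(190,110)),z).round(4)[0],ray(D,f(D,*b,(130,130)),z).round(4)[0])
both("spent stub",(658,462),(233,421),.081)
both("fresh stub",(604,311),(463,353),.081)
both("ink cap top",(404,158),(595,192),.094)
both("green cap",(300,110),(617,138),.092)
both("teal cap",(512,215),(553,265),.092)
both("solv cap top",(257,23),(716,92),.099)
both("wash top",(141,303),(303,147),.09)
both("cup rim",(420,550),(85,352),.055)
def circ(n,sel,lo,hi,R,z=.012):
    im=cv2.imread(f"pics/{n}0.png")[:,:,::-1].copy(); C=cam(n); cs,l=comps(mask(im,lo,hi))
    i=min(cs,key=lambda t:np.hypot(t[2][0]-sel[0],t[2][1]-sel[1]))[0]
    pts=cv2.convexHull(cv2.findContours((l==i).astype(np.uint8),0,1)[0][0])[:,0].astype(float)
    w=ray(C,pts,z); r=least_squares(lambda p:np.hypot(*(w-p).T)-R,w.mean(0),loss="soft_l1",f_scale=.003)
    print(n,"circle",r.x.round(4),"res",np.abs(r.fun).max().round(4),len(pts))
circ("scene",(399,307),(125,90,40),(160,255,255),.04)
circ("side",(211,326),(125,90,40),(160,255,255),.04)
for n,sel in (("scene",(238,193)),("side",(289,198))):
    im=cv2.imread(f"pics/{n}0.png")[:,:,::-1].copy(); C=cam(n); cs,l=comps(mask(im,(105,120,60),(124,255,255)))
    i=min(cs,key=lambda t:np.hypot(t[2][0]-sel[0],t[2][1]-sel[1]))[0]
    pts=cv2.convexHull(cv2.findContours((l==i).astype(np.uint8),0,1)[0][0])[:,0].astype(float)
    print(n,"tankdish",cv2.minAreaRect((ray(C,pts,.012)*1000).astype(np.float32)))
E
```

```text
spent stub [0.5075 0.3383] [0.5121 0.3358]
fresh stub [0.4324 0.2128] [0.4305 0.2114]
ink cap top [ 0.4435 -0.0037] [ 0.4412 -0.0082]
green cap [ 0.4703 -0.1061] [ 0.4666 -0.1072]
teal cap [0.4206 0.099 ] [0.4225 0.1014]
solv cap top [ 0.4286 -0.2226] [ 0.4256 -0.2182]
wash top [0.7031 0.0049] [0.6803 0.0183]
cup rim [0.673  0.2879] [0.6644 0.2959]
scene circle [0.5165 0.3379] res 0.0013 21
side circle [0.5079 0.3413] res 0.0022 22
scene tankdish ((613.831298828125, -133.51986694335938), (72.5307388305664, 88.4270248413086), 73.76361846923828)
side tankdish ((606.4381103515625, -129.56222534179688), (69.93197631835938, 90.13873291015625), 73.09097290039062)
```

apply_moves --pt "-20.5 -42 0 0 0 0 -1" --pt "-20.5 -42 0 0 0 0 -1" --pt "-20.5 -42 0 0 0 0 -1" --pt "-20.5 -42 0 0 0 0 -1" --pt "-20.5 -42 0 0 0 0 -1" --pt "-20.5 -42 0 0 0 0 -1" --pt "-20.5 -42 0 0 0 0 -1" --pt "-20.5 -42 0 0 0 0 -1" --grip_force 40

```text
t: 1.15
eef_pos: [0.5076, 0.3402, 0.2275]
tool_rot: [0.002, 1.0, -0.005, -0.002]
contact_force: [0.8, 0.6, 0.5]
gripper_width: 1.002
```

```bash
cat > look.py <<'E'
import sys
from h import *
from scipy.spatial.transform import Rotation as R
tag=sys.argv[1]
o=bot.get_obs(); w=o["tool_rot"]; M=R.from_quat(w,scalar_first=True).as_matrix()
print("t",round(o["t"],2),"eef",o["eef_pos"].round(4),"x",M[:,0].round(3),"z",M[:,2].round(3),"F",o["contact_force"].round(1),"g",round(o["gripper_width"],3))
for n in sys.argv[2:]:
    C=cam(n); im=imaging.read_camera(n); np.savez(f"pics/{n}{tag}.npz",im=im,K=C[0],E=C[1]); cv2.imwrite(f"pics/{n}{tag}.png",im[:,:,::-1])
E
python3 look.py 1 wrist scene
```

```text
t 1.15 eef [0.5076 0.3402 0.2275] x [ 1.    -0.01  -0.004] z [-0.004 -0.004 -1.   ] F [0.8 0.6 0.5] g 1.002
```

Tracking is good.

View pics/wrist1.png

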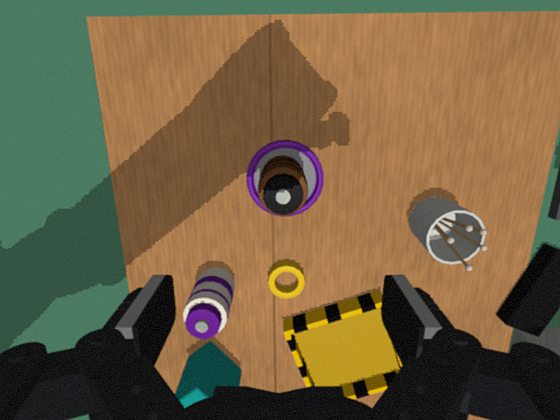

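View pics/scene1.png

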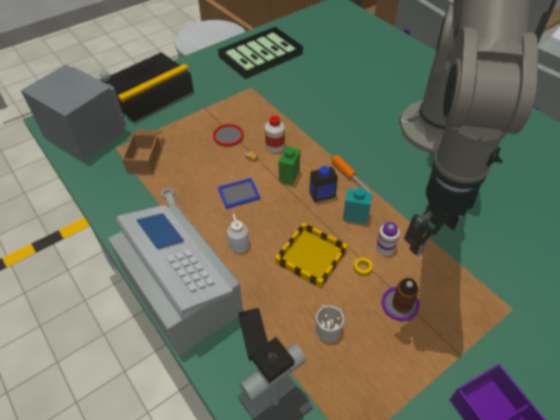

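```bash
cat >> h.py <<'E'
from scipy.optimize import least_squares
def load(n):
    d=np.load(f"pics/{n}.npz"); return d["im"],(d["K"],d["E"])
def blob(im,sel,lo,hi):
    cs,l=comps(mask(im,lo,hi)); i=min(cs,key=lambda t:np.hypot(t[2][0]-sel[0],t[2][1]-sel[1]))
    return cv2.convexHull(cv2.findContours((l==i[0]).astype(np.uint8),0,1)[0][0])[:,0].astype(float),i
def circ(im,C,sel,lo,hi,R,z):
    pts,i=blob(im,sel,lo,hi); w=ray(C,pts,z)
    r=least_squares(lambda p:np.hypot(*(w-p).T)-R,w.mean(0),loss="soft_l1",f_scale=.003)
    return r.x.round(4),np.abs(r.fun).max().round(4)
PUR=((125,90,40),(160,255,255));BLU=((105,120,60),(124,255,255));RED=((172,130,60),(6,255,255));YEL=((22,150,80),(35,255,255))
E
python3 - <<'E'
from h import *
im,C=load("wrist1")
print("stub",ray(C,(283,197),.082),"fresh stub",ray(C,(202,326),.082))
print("dish",circ(im,C,(285,178),*PUR,.04,.012))
print("cup",ray(C,(455,237),.055)); print("fresh cap",circ(im,C,(204,321),*PUR,.017,.078))
im,C=load("scene1")
print("reddish",circ(im,C,(228,135),*RED,.044,.012))
E
```

```text
stub [[0.51249406 0.33828317]] fresh stub [[0.43495117 0.21199616]]
dish (array([0.5147, 0.3376]), np.float64(0.0008))
cup [[0.67591698 0.28986246]]
fresh cap (array([0.4351, 0.2143]), np.float64(0.0033))
reddish (array([ 0.5154, -0.3349]), np.float64(0.0025))
```

apply_moves --pt "4 2 38 0 0 0 -1" --pt "0 0 38 0 0 0 -1" --pt "0 0 38 0 0 0 -1" --pt "0 0 38 0 0 0 -1" --pt "0 0 38 0 0 0 -1" --pt "0 0 6 0 0 0 -1" --pt "0 0 0 0 0 0 1" --pt "0 0 0 0 0 0 1" --grip_force 40

```text
t: 2.25
eef_pos: [0.5095, 0.3439, 0.0283]
tool_rot: [-0.0, 1.0, 0.001, -0.001]
contact_force: [0.4, -0.5, -0.6]
gripper_width: 0.605
```

apply_moves --pt "0 0 0 0 0 0 1" --pt "0 0 0 0 0 0 1" --pt "0 0 0 0 0 0 1" --pt "0 0 0 0 0 0 1" --pt "0 0 0 0 0 0 1" --pt "0 0 0 0 0 0 1" --pt "0 0 0 0 0 0 1" --pt "0 0 0 0 0 0 1"

```text
t: 3.25
eef_pos: [0.5106, 0.3447, 0.0308]
tool_rot: [-0.002, 1.0, 0.001, 0.0]
contact_force: [-0.3, -0.8, -1.5]
gripper_width: 0.493
```

```bash
python3 look.py 2 wrist
```

```text
t 3.25 eef [0.5106 0.3447 0.0308] x [1.    0.001 0.001] z [ 0.001  0.003 -1.   ] F [-0.3 -0.8 -1.5] g 0.493
```

apply_moves --pt "0 0 -25 0 0 0 1" --pt "0 0 -35 0 0 0 1" --pt "0 0 -35 0 0 0 1" --pt "15.2 41.6 0 0 0 0 1" --pt "15.2 41.6 0 0 0 0 1" --pt "15.2 41.6 0 0 0 0 1" --pt "15.2 41.6 0 0 0 0 1" --pt "15.2 41.6 0 0 0 0 1"

```text
t: 4.3
eef_pos: [0.5878, 0.1368, 0.1285]
tool_rot: [-0.003, 1.0, 0.006, 0.001]
contact_force: [0.7, 0.4, -1.9]
gripper_width: 0.491
```

```bash
python3 look.py 3 wrist scene side
```

```text
t 4.3 eef [0.5878 0.1368 0.1285] x [1.    0.011 0.001] z [ 0.001  0.006 -1.   ] F [ 0.7  0.4 -1.9] g 0.491
```

View pics/scene3.png

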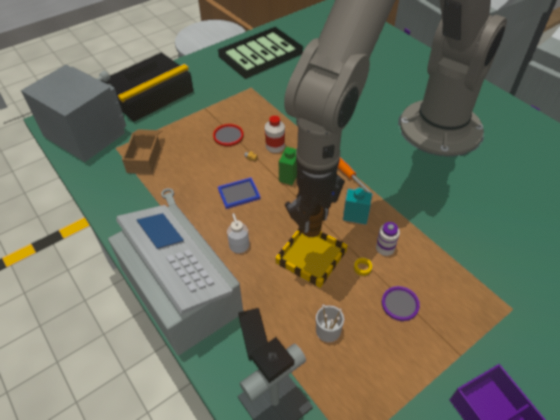

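View pics/side3.png

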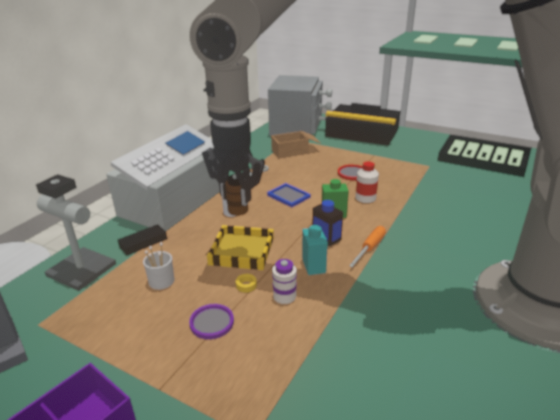

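View pics/wrist3.png

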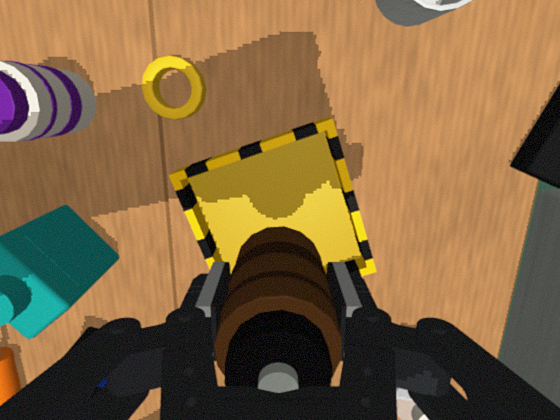

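```bash
python3 - <<'E'
from h import *
for n,s in (("scene3",(400,303)),("side3",(211,322))):
    im,C=load(n); print(n,"dish",circ(im,C,s,*PUR,.04,.012))
im,C=load("wrist3"); c=ray(C,[(172,176),(331,120),(374,270)],.025); print(c, "centre",(c[0]+c[2])/2)
im,C=load("scene1");c=ray(C,[(307,225),(349,242),(321,283),(276,259)],.02); print("scene",c.round(4),c.mean(0))
E
```

```text
scene3 dish (array([0.5156, 0.3376]), np.float64(0.0012))
side3 dish (array([0.5092, 0.3406]), np.float64(0.0026))
[[0.51416783 0.16216353]
 [0.62411897 0.20169981]
 [0.66319121 0.09061626]] centre [0.58867952 0.12638989]
scene [[0.5461 0.0594]
 [0.5001 0.1572]
 [0.6222 0.2022]
 [0.6626 0.0928]] [0.58275091 0.12791028]
```

apply_moves --pt "0 3 30 0 0 0 1" --pt "0 0 30 0 0 0 1" --pt "0 0 20 0 0 0 1" --pt "0 0 10 0 0 0 1" --pt "0 0 4 0 0 0 1" --pt "0 0 0 0 0 0 1" --pt "0 0 0 0 0 0 1" --pt "0 0 0 0 0 0 1"

```text
t: 5.45
eef_pos: [0.5892, 0.139, 0.0347]
tool_rot: [-0.005, 1.0, 0.006, 0.003]
contact_force: [1.0, -0.3, -1.9]
gripper_width: 0.498
```

apply_moves --pt "0 0 2 0 0 0 1" --pt "0 0 1.5 0 0 0 1" --pt "0 0 0 0 0 0 1" --pt "0 0 0 0 0 0 -1" --pt "0 0 0 0 0 0 -1" --pt "0 0 0 0 0 0 -1" --pt "0 0 0 0 0 0 -1" --pt "0 0 -20 0 0 0 -1"

```text
t: 6.45
eef_pos: [0.589, 0.1386, 0.0516]
tool_rot: [-0.005, 1.0, 0.005, 0.003]
contact_force: [-0.1, -1.0, 0.1]
gripper_width: 1.003
```

apply_moves --pt "0 0 -35 0 0 0 -1" --pt "0 0 -35 0 0 0 -1" --pt "0 0 -35 0 0 0 -1" --pt "-32 -20 -20 0 0 0 -1" --pt "-32 -20 -20 0 0 0 -1" --pt "-32 -20 0 0 0 0 -1" --pt "-30 -15 0 0 0 0 -1" --pt "-30 0 0 0 0 0 -1"

```text
t: 7.45
eef_pos: [0.4318, 0.2135, 0.2142]
tool_rot: [-0.008, 1.0, 0.004, 0.011]
contact_force: [-0.5, -0.3, 0.1]
gripper_width: 0.997
```

```bash
python3 look.py 4 wrist scene side
```

```text
t 7.45 eef [0.4318 0.2135 0.2142] x [1.    0.008 0.022] z [ 0.022  0.016 -1.   ] F [-0.5 -0.3  0.1] g 0.997
```

View pics/scene4.png

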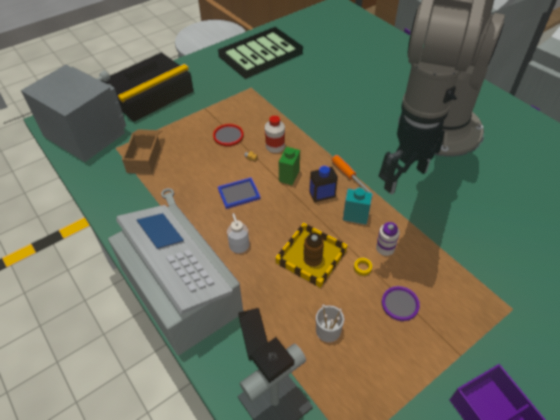

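View pics/wrist4.png

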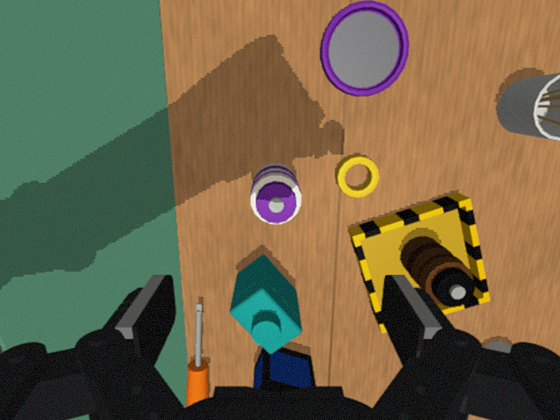

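```bash
cat > to.py <<'E'
# to.py x y z [yaw_deg of tool x]: error in tool axes (mm, deg)
import sys
from h import *
from scipy.spatial.transform import Rotation as R
def to(x,y,z,yaw=0):
    o=bot.get_obs(); c=R.from_quat(o["tool_rot"],scalar_first=True)
    t=R.from_euler("z",yaw,degrees=True)*R.from_quat([0,1,0,0],scalar_first=True)
    print("eef",o["eef_pos"].round(4),"d(mm)",(c.inv().apply(np.array([x,y,z])-o["eef_pos"])*1000).round(1),"turn",np.degrees((c.inv()*t).as_rotvec()).round(2))
if __name__=="__main__": to(*map(float,sys.argv[1:]))
E
python3 - <<'E'
from h import *
im,C=load("wrist4")
print("fresh stub",ray(C,(277,204.5),.082),"dish",circ(im,C,(364,47),*PUR,.04,.012)); print("fresh cap",circ(im,C,(277,200),*PUR,.017,.078))
print("tray spent stub",ray(C,(458,292),.088),"teal cap",ray(C,(266,330),.09), "tray corners",ray(C,[(352,230),(468,196),(487,300)],.025).round(4))
E
python3 to.py .4355 .213 .03
```

```text
fresh stub [[0.43515295 0.21176464]] dish (array([0.5143, 0.3368]), np.float64(0.0007))
fresh cap (array([0.434 , 0.2125]), np.float64(0.0009))
tray spent stub [[0.59149667 0.13541206]] teal cap [[0.42615368 0.10022213]] tray corners [[0.5114 0.1695]
 [0.6231 0.2047]
 [0.6622 0.0899]]
eef [0.4319 0.2122 0.2139] d(mm) [ -0.3   2.  183.9] turn [-0.87 -1.22  0.42]
```

apply_moves --pt "3 0 30 -0.9 -1.2 0.4 -1" --pt "0 0 35 0 0 0 -1" --pt "0 0 40 0 0 0 -1" --pt "0 0 40 0 0 0 -1" --pt "0 0 30 0 0 0 -1" --pt "0 0 10 0 0 0 -1" --pt "0 0 0 0 0 0 -1" --pt "0 0 0 0 0 0 -1"

```text
t: 8.6
eef_pos: [0.4495, 0.2139, 0.0315]
tool_rot: [-0.003, 1.0, -0.004, 0.008]
contact_force: [0.0, -0.2, -0.5]
gripper_width: 0.996
```

```bash
python3 to.py .4348 .2122 .028; python3 look.py 5 wrist
```

```text
eef [0.4495 0.2139 0.0315] d(mm) [-14.7   1.9   3.2] turn [-0.33 -0.95 -0.43]
t 8.6 eef [0.4495 0.2139 0.0315] x [ 1.    -0.008  0.017] z [ 0.017  0.006 -1.   ] F [ 0.  -0.2 -0.5] g 0.996
```

View pics/wrist5.png

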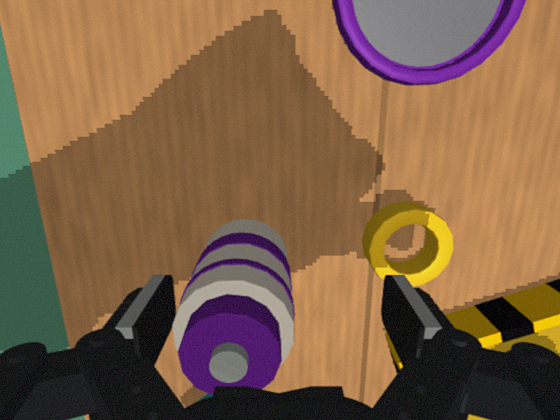

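apply_moves --pt "-14 1 3 0 -0.8 -0.4 -1" --pt "0 0 0 0 0 0 -1" --pt "0 0 0 0 0 0 1" --pt "0 0 0 0 0 0 1" --pt "0 0 0 0 0 0 1" --pt "0 0 0 0 0 0 1" --pt "0 0 0 0 0 0 1" --pt "0 0 0 0 0 0 1"

```text
t: 9.65
eef_pos: [0.4354, 0.2137, 0.0303]
tool_rot: [-0.004, 1.0, 0.0, 0.002]
contact_force: [-1.5, -0.1, 1.6]
gripper_width: 0.493
```

```bash
python3 to.py .5145 .338 .12
```

```text
eef [0.4354 0.2137 0.0303] d(mm) [  79.5 -124.9  -88.4] turn [-0.43 -0.27  0.01]
```

apply_moves --pt "0 0 -20 0 0 0 1" --pt "0 0 -30 0 0 0 1" --pt "5 -15 -10 0 0 0 1" --pt "20 -32 0 0 0 0 1" --pt "22 -32 0 0 0 0 1" --pt "20 -30 0 0 0 0 1" --pt "10 -15 0 0 0 0 1" --pt "0 0 0 0 0 0 1"

```text
t: 10.65
eef_pos: [0.5131, 0.3455, 0.0877]
tool_rot: [-0.004, 1.0, 0.001, 0.001]
contact_force: [-0.3, -0.3, -1.5]
gripper_width: 0.494
```

```bash
python3 to.py .5142 .3390 .0353; python3 look.py 6 wrist scene side
```

```text
eef [0.5131 0.3455 0.0877] d(mm) [ 1.   6.9 52.4] turn [-0.41 -0.07  0.09]
t 10.65 eef [0.5131 0.3455 0.0877] x [1.    0.002 0.001] z [ 0.001  0.007 -1.   ] F [-0.3 -0.3 -1.5] g 0.494
```

View pics/scene6.png

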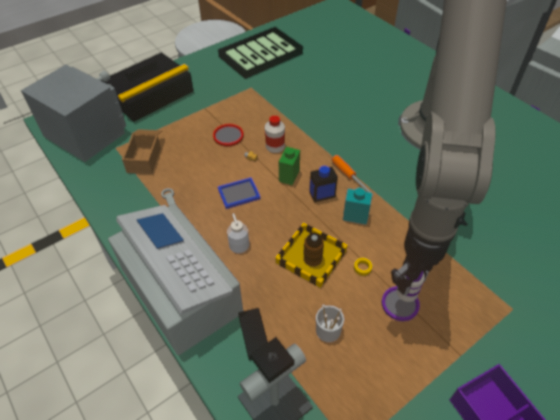

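View pics/wrist6.png

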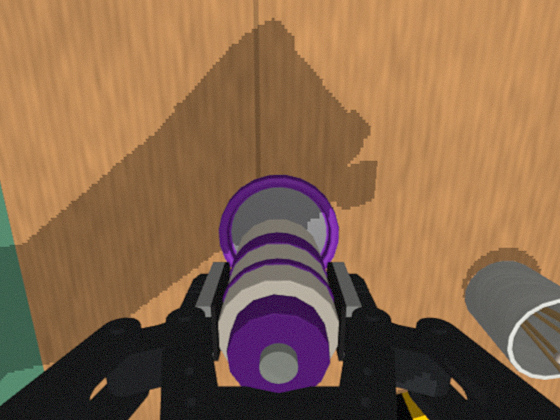

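apply_moves --pt "1 6 15 -0.4 0 0 1" --pt "0 0 15 0 0 0 1" --pt "0 0 12 0 0 0 1" --pt "0 0 6 0 0 0 1" --pt "0 0 2 0 0 0 1" --pt "0 0 0 0 0 0 1" --pt "0 0 0 0 0 0 1" --pt "0 0 0 0 0 0 1"

```text
t: 11.8
eef_pos: [0.5129, 0.3336, 0.0356]
tool_rot: [0.002, 1.0, -0.001, -0.0]
contact_force: [0.7, 0.6, -1.9]
gripper_width: 0.489
```

```bash
python3 to.py .5142 .3390 .0353; python3 look.py 7 wrist side
```

```text
eef [0.5129 0.3336 0.0356] d(mm) [ 1.2 -5.4  0.3] turn [ 0.24  0.03 -0.15]
t 11.8 eef [0.5129 0.3336 0.0356] x [ 1.    -0.003 -0.   ] z [-0.001 -0.004 -1.   ] F [ 0.7  0.6 -1.9] g 0.489
```

View pics/wrist7.png

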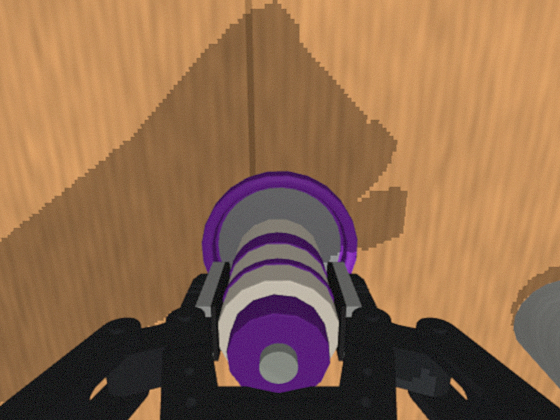

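apply_moves --pt "1 -5 -2 0 0 0 1" --pt "0 0 0 0 0 0 1" --pt "0 0 1.5 0 0 0 1" --pt "0 0 1 0 0 0 1" --pt "0 0 0 0 0 0 1" --pt "0 0 0 0 0 0 1" --pt "0 0 0 0 0 0 1" --pt "0 0 0 0 0 0 1"

```text
t: 12.9
eef_pos: [0.5139, 0.3392, 0.0355]
tool_rot: [0.002, 1.0, -0.001, -0.0]
contact_force: [-0.1, -1.0, -0.1]
gripper_width: 0.49
```

Contact is about made (force change). Release, rise, then head to the ink tank.

apply_moves --pt "0 0 0 0 0 0 -1" --pt "0 0 0 0 0 0 -1" --pt "0 0 0 0 0 0 -1" --pt "0 0 0 0 0 0 -1" --pt "0 0 -20 0 0 0 -1" --pt "0 0 -40 0 0 0 -1" --pt "0 0 -50 0 0 0 -1" --pt "0 20 -50 0 0 0 -1"

```text
t: 13.9
eef_pos: [0.5121, 0.3202, 0.2003]
tool_rot: [0.003, 1.0, 0.0, -0.003]
contact_force: [1.0, 0.3, -0.1]
gripper_width: 1.0
```

apply_moves --pt "-5 45 -30 0 0 0 -1" --pt "-10 45 -20 0 0 0 -1" --pt "-10 45 0 0 0 0 -1" --pt "-10 45 0 0 0 0 -1" --pt "-10 45 0 0 0 0 -1" --pt "-10 45 0 0 0 0 -1" --pt "-10 45 0 0 0 0 -1" --pt "0 0 0 0 0 0 -1"

```text
t: 14.9
eef_pos: [0.4481, -0.0035, 0.2694]
tool_rot: [-0.003, 1.0, -0.001, 0.01]
contact_force: [-0.7, -0.0, 0.1]
gripper_width: 0.994
```

```bash
python3 look.py 8 wrist scene side
```

```text
t 14.9 eef [ 0.4481 -0.0035  0.2694] x [ 1.    -0.002  0.02 ] z [ 0.02   0.005 -1.   ] F [-0.7 -0.   0.1] g 0.994
```

View pics/scene8.png

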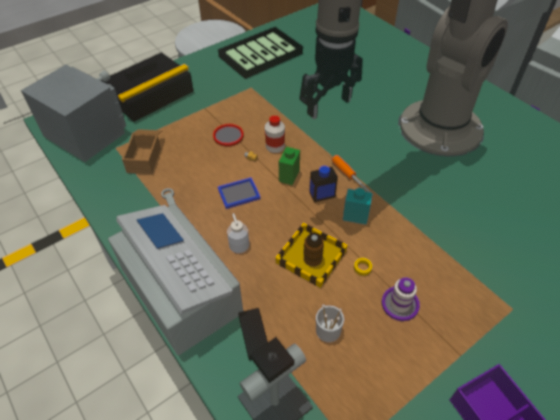

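View pics/wrist8.png

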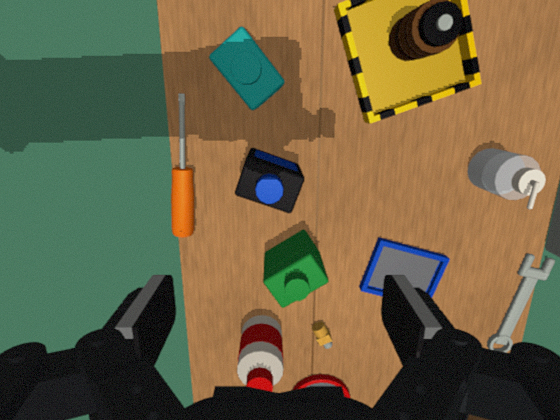

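View pics/side8.png

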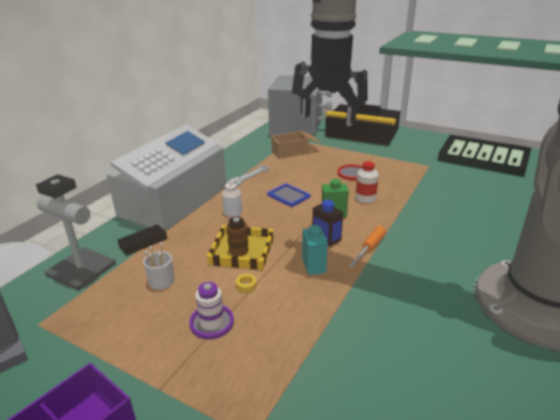

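The fresh filter stands in the purple dish (scene 403,295) and the spent one in the tray (313,248). Zooming on the tank to get its yaw.

```bash
python3 - <<'E'
from h import *
im,C=load("wrist8")
cv2.imwrite("pics/w8z.png",cv2.resize(im[130:310,210:460],None,fx=3.2,fy=3.2,interpolation=cv2.INTER_CUBIC)[:,:,::-1])
p,i=blob(im,(415,268),*BLU); r=cv2.minAreaRect((ray(C,p,.012)*1000).astype(np.float32)); print("dish",r)
print("cap",circ(im,C,(269,190),*BLU,.013,.094),"dish",i)
E
```

```text
dish ((611.6387329101562, -134.1057586669922), (73.87779998779297, 95.55785369873047), 73.95294952392578)
cap (array([ 0.4445, -0.0043]), np.float64(0.0014)) dish (3, [360, 238, 89, 60, 1270], [402.3, 265.0])
```

View pics/w8z.png

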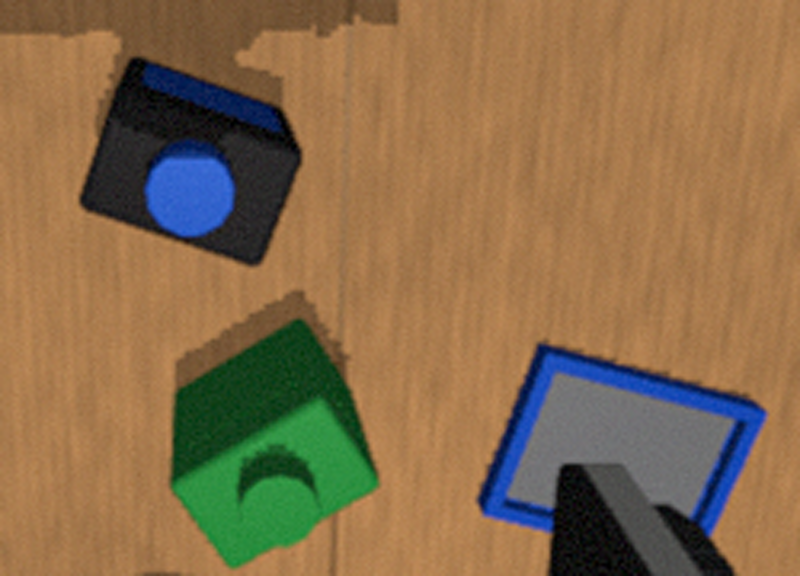

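```bash
python3 - <<'E'
from h import *
im,C=load("wrist8")
f=lambda P:np.array(P)/3.2+[210,130]
w=ray(C,f([(81,204),(259,265),(301,156)]),.078); print(w.round(4)); 
print("AB",np.linalg.norm(w[1]-w[0]),np.degrees(np.arctan2(*(w[1]-w[0])[::-1])),"BC",np.linalg.norm(w[2]-w[1]),np.degrees(np.arctan2(*(w[2]-w[1])[::-1])),"c",(w[0]+w[2])/2)
w=ray(C,f([(172,487),(300,400),(378,487),(235,567)]),.078); print("green",w.round(4))
d=ray(C,f([(540,345),(765,408),(480,508)]),.012); print("dish",d.round(4),(d[1]+d[2])/2,np.degrees(np.arctan2(*(d[1]-d[0])[::-1])),np.degrees(np.arctan2(*(d[2]-d[0])[::-1])))
E
python3 to.py .4445 -.0043 .03 -17
```

```text
[[ 0.4117 -0.0128]
 [ 0.4658 -0.0326]
 [ 0.4781  0.0016]]
AB 0.05758098209497779 -20.103660120469858 BC 0.03633468392134191 70.21830965705728 c [ 0.44491391 -0.00557884]
green [[ 0.4379 -0.1087]
 [ 0.4794 -0.0781]
 [ 0.5057 -0.1095]
 [ 0.4587 -0.1389]]
dish [[ 0.5766 -0.0862]
 [ 0.6666 -0.1133]
 [ 0.5584 -0.1555]] [ 0.6124838  -0.13438202] -16.742683010635343 -104.78063602783249
eef [0.4492 0.0009 0.2691] d(mm) [ -9.5   6.7 238.9] turn [-0.52 -1.07 17.3 ]
```

apply_moves --pt "-5 5 20 -0.5 -1 7 -1" --pt "0 0 30 0 0 7 -1" --pt "0 0 30 0 0 6 -1" --pt "0 0 30 0 0 0 -1" --pt "0 0 20 0 0 0 -1" --pt "0 0 0 0 0 0 -1" --pt "0 0 0 0 0 0 -1" --pt "0 0 0 0 0 0 -1"

```text
t: 16.05
eef_pos: [0.4498, 0.0075, 0.1394]
tool_rot: [-0.002, 0.986, -0.168, 0.004]
contact_force: [-0.5, 0.6, 0.0]
gripper_width: 1.002
```

```bash
python3 to.py .4447 -.0048 .032 -20; python3 look.py 9 wrist
```

```text
eef [0.4498 0.0075 0.1394] d(mm) [ -1.5  13.9 107.3] turn [-0.31 -0.4   0.7 ]
t 16.05 eef [0.4498 0.0075 0.1394] x [ 0.944 -0.331  0.007] z [ 0.008  0.003 -1.   ] F [-0.5  0.6  0. ] g 1.002
```

View pics/wrist9.png

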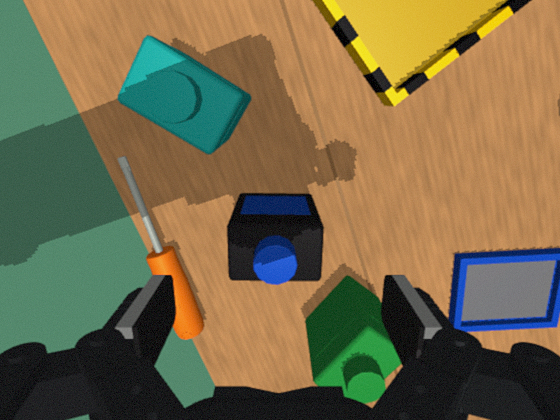

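```bash
python3 - <<'E'
from h import *
im,C=load("wrist9")
print("cap",circ(im,C,(275,264),*BLU,.013,.094))
w=ray(C,[(229,280),(323,280)],.078); print(w,w.mean(0),np.linalg.norm(w[1]-w[0]),np.degrees(np.arctan2(*(w[1]-w[0])[::-1])))
E
```

```text
cap (array([ 0.4451, -0.003 ]), np.float64(0.0031))
[[ 0.4105443  -0.01314237]
 [ 0.46732298 -0.0332695 ]] [ 0.43893364 -0.02320593] 0.0602405191830754 -19.518596490547505
```

apply_moves --pt "-1.5 14 10 -0.3 -0.4 0.7 -1" --pt "0 0 0 0 0 0 -1" --pt "0 0 0 0 0 0 -1" --pt "0 0 20 0 0 0 -1" --pt "0 0 30 0 0 0 -1" --pt "0 0 25 0 0 0 -1" --pt "0 0 0 0 0 0 -1" --pt "0 0 0 0 0 0 -1"

```text
t: 17.1
eef_pos: [0.4461, -0.0063, 0.0543]
tool_rot: [-0.001, 0.985, -0.175, 0.003]
contact_force: [-0.1, 0.1, 0.1]
gripper_width: 1.001
```

```bash
python3 to.py .4447 -.0048 .032 -20; python3 look.py 10 wrist
```

```text
eef [ 0.4461 -0.0063  0.0543] d(mm) [-2.  -0.9 22.3] turn [-0.15 -0.26 -0.15]
t 17.1 eef [ 0.4461 -0.0063  0.0543] x [ 0.939 -0.344  0.005] z [ 0.005  0.001 -1.   ] F [-0.1  0.1  0.1] g 1.001
```

View pics/wrist10.png

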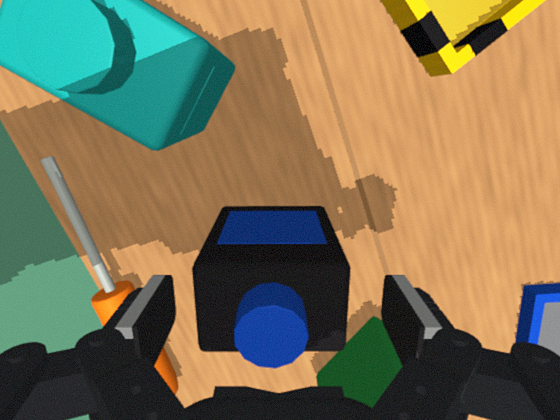

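apply_moves --pt "-1.5 0 12 0 0 0 -1" --pt "0 0 10 0 0 0 -1" --pt "0 0 0 0 0 0 -1" --pt "0 0 0 0 0 0 1" --pt "0 0 0 0 0 0 1" --pt "0 0 0 0 0 0 1" --pt "0 0 0 0 0 0 1" --pt "0 0 0 0 0 0 1" --grip_force 60

```text
t: 18.15
eef_pos: [0.4456, -0.0055, 0.0326]
tool_rot: [-0.001, 0.985, -0.175, 0.004]
contact_force: [0.0, 0.2, -1.3]
gripper_width: 0.694
```

```bash
python3 to.py .612 -.134 .13 -16
```

```text
eef [ 0.4456 -0.0055  0.0326] d(mm) [201.2  62.9 -96.3] turn [-0.22 -0.4  -4.14]
```

apply_moves --pt "0 0 -25 0 0 0 1" --pt "0 0 -40 0 0 0 1" --pt "0 0 -40 0 0 0 1" --pt "40 12 0 0 0 0 1" --pt "40 12 0 0 0 0 1" --pt "40 12 0 0 0 -2 1" --pt "40 14 0 0 0 -2 1" --pt "40 14 0 0 0 0 1"

```text
t: 19.15
eef_pos: [0.6137, -0.1316, 0.1398]
tool_rot: [-0.001, 0.991, -0.136, 0.001]
contact_force: [0.4, -0.5, -3.3]
gripper_width: 0.696
```

apply_moves --pt "0 0 20 0 0 0 1" --pt "0 0 20 0 0 0 1" --pt "0 0 15 0 0 0 1" --pt "0 0 0 0 0 0 1" --pt "0 0 0 0 0 0 1" --pt "0 0 0 0 0 0 1" --pt "0 0 0 0 0 0 1" --pt "0 0 0 0 0 0 1"

```text
t: 20.15
eef_pos: [0.6136, -0.1324, 0.082]
tool_rot: [-0.001, 0.991, -0.137, 0.001]
contact_force: [0.1, 0.8, -3.5]
gripper_width: 0.691
```

```bash
python3 to.py .612 -.134 .038 -16.3; python3 look.py 11 wrist scene side
```

```text
eef [ 0.6136 -0.1324  0.082 ] d(mm) [-1.2  2.1 44. ] turn [-0.13 -0.04  0.54]
t 20.15 eef [ 0.6136 -0.1324  0.082 ] x [ 0.962 -0.272  0.001] z [ 0.001  0.002 -1.   ] F [ 0.1  0.8 -3.5] g 0.691
```

View pics/wrist11.png

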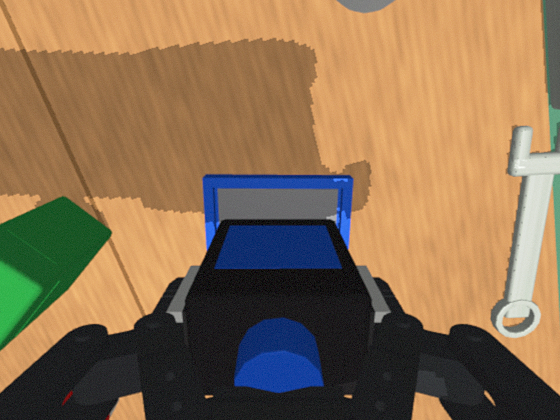

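View pics/scene11.png

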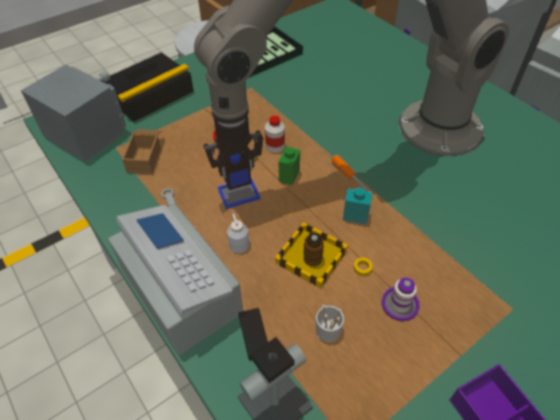

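View pics/side11.png

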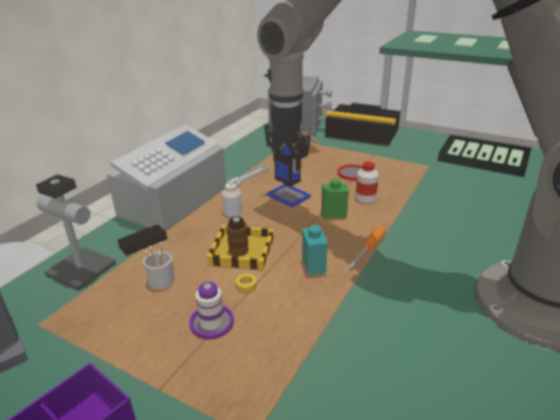

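```bash
python3 - <<'E'
from h import *
im,C=load("wrist11")
w=ray(C,[(204.5,175),(352,175)],.012); u=(w[1]-w[0])/np.linalg.norm(w[1]-w[0]); n=np.array([u[1],-u[0]])
print(np.linalg.norm(w[1]-w[0]),np.degrees(np.arctan2(u[1],u[0])),"centre",w.mean(0)+n*.036)
E
```

```text
0.08977980028592204 -15.766412358001626 centre [ 0.6139821  -0.13485081]
```

apply_moves --pt "0 2.5 12 0 0 0.3 1" --pt "0 0 12 0 0 0 1" --pt "0 0 10 0 0 0 1" --pt "0 0 5 0 0 0 1" --pt "0 0 3 0 0 0 1" --pt "0 0 0 0 0 0 1" --pt "0 0 0 0 0 0 1" --pt "0 0 0 0 0 0 1"

```text
t: 21.3
eef_pos: [0.6129, -0.135, 0.039]
tool_rot: [-0.001, 0.99, -0.14, 0.0]
contact_force: [-0.1, 0.4, -3.4]
gripper_width: 0.699
```

```bash
python3 to.py .613 -.1352 .0386 -16; python3 look.py 12 wrist
```

```text
eef [ 0.6129 -0.135   0.039 ] d(mm) [0.2 0.2 0.4] turn [-0.14  0.02 -0.12]
t 21.3 eef [ 0.6129 -0.135   0.039 ] x [ 0.961 -0.278 -0.   ] z [ 0.     0.003 -1.   ] F [-0.1  0.4 -3.4] g 0.699
```

View pics/wrist12.png

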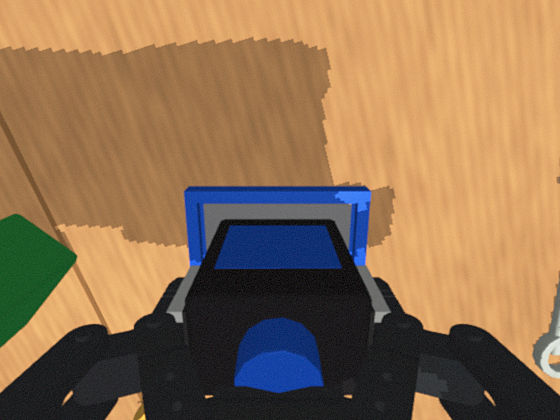

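apply_moves --pt "0 0 1 0 0 0 1" --pt "0 0 0.5 0 0 0 1" --pt "0 0 0 0 0 0 1" --pt "0 0 0 0 0 0 -1" --pt "0 0 0 0 0 0 -1" --pt "0 0 0 0 0 0 -1" --pt "0 0 0 0 0 0 -1" --pt "0 0 -20 0 0 0 -1"

```text
t: 22.35
eef_pos: [0.6125, -0.135, 0.0581]
tool_rot: [-0.001, 0.99, -0.14, -0.001]
contact_force: [0.6, -0.2, 1.0]
gripper_width: 1.004
```

apply_moves --pt "0 0 -35 0 0 0 -1" --pt "0 0 -50 0 0 0 -1" --pt "0 0 -50 0 0 0 -1" --pt "-30 10 -30 0 0 -5 -1" --pt "-40 10 0 0 0 -5 -1" --pt "-40 10 0 0 0 -4 -1" --pt "-30 5 0 0 0 0 -1" --pt "0 0 0 0 0 0 -1"

```text
t: 23.35
eef_pos: [0.4677, -0.1504, 0.2416]
tool_rot: [-0.0, 1.0, -0.015, 0.008]
contact_force: [-0.2, 1.1, -0.1]
gripper_width: 1.001
```

```bash
python3 to.py .427 -.22 .03 0; python3 look.py 13 wrist scene side
```

```text
eef [ 0.4677 -0.1504  0.2416] d(mm) [-41.9  70.9 210.9] turn [-0.01 -0.91 -1.7 ]
t 23.35 eef [ 0.4677 -0.1504  0.2416] x [ 0.999 -0.03   0.016] z [ 0.016 -0.    -1.   ] F [-0.2  1.1 -0.1] g 1.001
```

View pics/scene13.png

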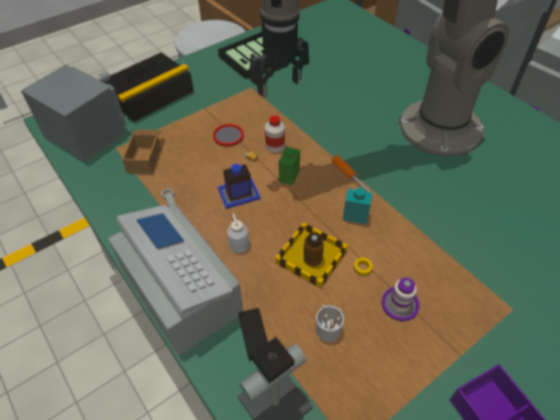

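View pics/wrist13.png

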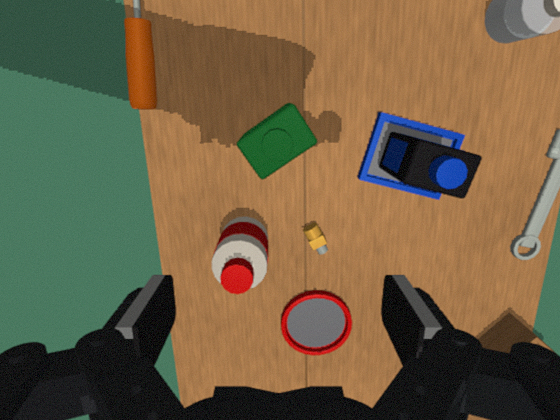

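View pics/side13.png

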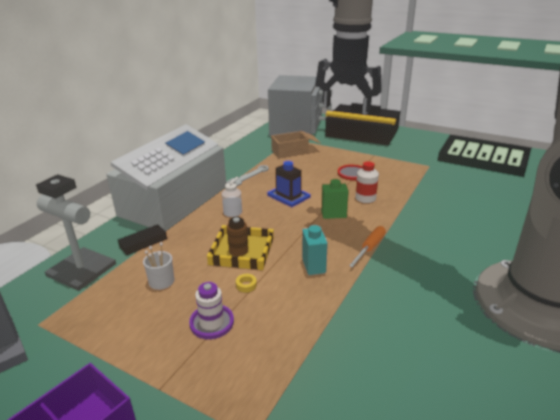

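The tank stands in the blue dish (wrist 425,155). The bottle cap is at (237,276) and the red dish at (316,322) in the wrist view.

```bash
python3 - <<'E'
from h import *
im,C=load("wrist13")
print("cap",circ(im,C,(237,277),*RED,.015,.099),"dish",circ(im,C,(316,322),*RED,.044,.012))
print("fitting",ray(C,(316,238),.015), "tank cap",ray(C,(451,173),.1))
im,C=load("scene13"); print("scene cap",circ(im,C,(275,120),*RED,.015,.097),"dish",circ(im,C,(228,135),*RED,.044,.012))
im,C=load("side13"); print(blob(im,(367,166),*RED)[1]); print("side cap",ray(C,(368,164),.099))
E
```

```text
cap (array([ 0.4324, -0.2227]), np.float64(0.0034)) dish (array([ 0.5132, -0.336 ]), np.float64(0.0025))
fitting [[ 0.51282146 -0.22281862]] tank cap [[ 0.61313321 -0.13508585]]
scene cap (array([ 0.4345, -0.2214]), np.float64(0.0048)) dish (array([ 0.5154, -0.335 ]), np.float64(0.0025))
(1, [338, 161, 36, 19, 183], [356.5, 168.9])
side cap [[ 0.42828146 -0.22069331]]
```

apply_moves --pt "-18 36 20 0 -0.9 -1.7 -1" --pt "-17 34 30 0 0 0 -1" --pt "0 0 30 0 0 0 -1" --pt "0 0 20 0 0 0 -1" --pt "0 0 0 0 0 0 -1" --pt "0 0 0 0 0 0 -1" --pt "0 0 0 0 0 0 -1" --pt "0 0 0 0 0 0 -1"

```text
t: 24.5
eef_pos: [0.4447, -0.2203, 0.1416]
tool_rot: [0.001, 1.0, 0.005, 0.005]
contact_force: [0.6, -0.4, -0.5]
gripper_width: 0.997
```

```bash
python3 to.py .4315 -.222 .031 0; python3 look.py 14 wrist
python3 - <<'E'
from h import *
im,C=load("wrist14"); cs,_=comps(mask(im,*RED),100); print(cs)
E
```

```text
eef [ 0.4447 -0.2203  0.1416] d(mm) [-14.2   1.3 110.4] turn [ 0.13 -0.55  0.6 ]
t 24.5 eef [ 0.4447 -0.2203  0.1416] x [1.    0.011 0.01 ] z [ 0.01  -0.002 -1.   ] F [ 0.6 -0.4 -0.5] g 0.997
[(1, [218, 176, 78, 48, 765], [260.9, 187.7]), (3, [227, 219, 51, 57, 2275], [252.3, 247.2]), (4, [302, 279, 92, 89, 2220], [342.1, 325.2])]
```

View pics/wrist14.png

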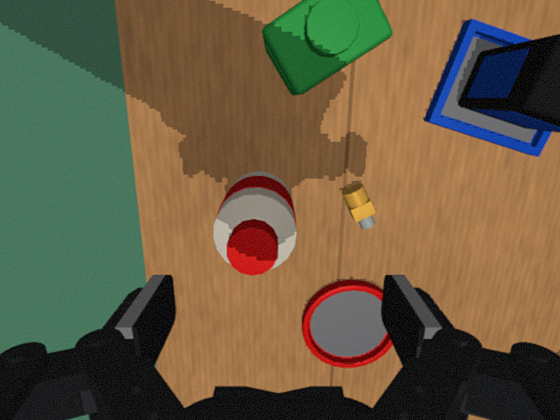

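apply_moves --pt "-13 1.5 5 0 -0.6 0.6 -1" --pt "0 0 0 0 0 0 -1" --pt "0 0 15 0 0 0 -1" --pt "0 0 25 0 0 0 -1" --pt "0 0 15 0 0 0 -1" --pt "0 0 0 0 0 0 -1" --pt "0 0 0 0 0 0 -1" --pt "0 0 0 0 0 0 -1"

```text
t: 25.55
eef_pos: [0.4304, -0.2222, 0.0779]
tool_rot: [0.001, 1.0, -0.001, -0.001]
contact_force: [-0.4, 0.1, 0.2]
gripper_width: 1.002
```

```bash
python3 to.py .4315 -.222 .031 0; python3 look.py 15 wrist
python3 - <<'E'
from h import *
im,C=load("wrist14"); print(ray(C,(252.5,248),.0965))
im,C=load("wrist15"); cs,_=comps(mask(im,*RED),100); print(cs)
E
```

```text
eef [ 0.4304 -0.2222  0.0779] d(mm) [ 1.2 -0.3 46.9] turn [ 0.13  0.07 -0.06]
t 25.55 eef [ 0.4304 -0.2222  0.0779] x [ 1.    -0.001 -0.001] z [-0.001 -0.002 -1.   ] F [-0.4  0.1  0.2] g 1.002
[[ 0.43176576 -0.22450042]]
[(1, [226, 196, 102, 57, 1636], [278.0, 212.8]), (5, [242, 264, 73, 82, 4766], [277.9, 305.2]), (6, [330, 321, 59, 66, 1200], [353.8, 347.7])]
```

View pics/wrist15.png

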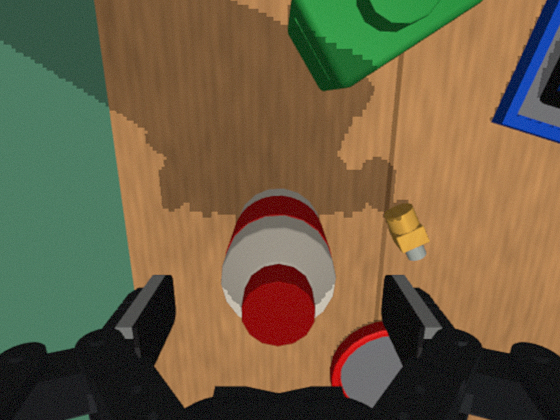

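Centred; descend and grip.

apply_moves --pt "1 0 20 0 0 0 -1" --pt "0 0 20 0 0 0 -1" --pt "0 0 5 0 0 0 -1" --pt "0 0 0 0 0 0 -1" --pt "0 0 0 0 0 0 1" --pt "0 0 0 0 0 0 1" --pt "0 0 0 0 0 0 1" --pt "0 0 0 0 0 0 1"

```text
t: 26.6
eef_pos: [0.4342, -0.2235, 0.0363]
tool_rot: [0.002, 1.0, -0.001, 0.003]
contact_force: [0.9, 0.1, -1.7]
gripper_width: 0.615
```

```bash
python3 to.py .514 -.3355 .1 0
```

```text
eef [ 0.4342 -0.2235  0.0363] d(mm) [ 80.3 112.2 -62.7] turn [ 0.27 -0.34 -0.07]
```

apply_moves --pt "0 0 -15 0 0 0 1" --pt "0 0 -25 0 0 0 1" --pt "0 0 -15 0 0 0 1" --pt "15 22 0 0 0 0 1" --pt "25 34 0 0 0 0 1" --pt "25 34 0 0 0 0 1" --pt "14 20 0 0 0 0 1" --pt "0 0 0 0 0 0 1"

```text
t: 27.6
eef_pos: [0.515, -0.3358, 0.1005]
tool_rot: [0.003, 1.0, 0.0, 0.004]
contact_force: [0.3, 0.2, -3.5]
gripper_width: 0.613
```

```bash
python3 to.py .514 -.3355 .0413 0; python3 look.py 16 wrist scene side
```

```text
eef [ 0.515  -0.3358  0.1005] d(mm) [-1.5 -0.6 59.2] turn [ 0.32 -0.48  0.02]
t 27.6 eef [ 0.515  -0.3358  0.1005] x [1.    0.    0.008] z [ 0.008 -0.006 -1.   ] F [ 0.3  0.2 -3.5] g 0.613
```

View pics/wrist16.png

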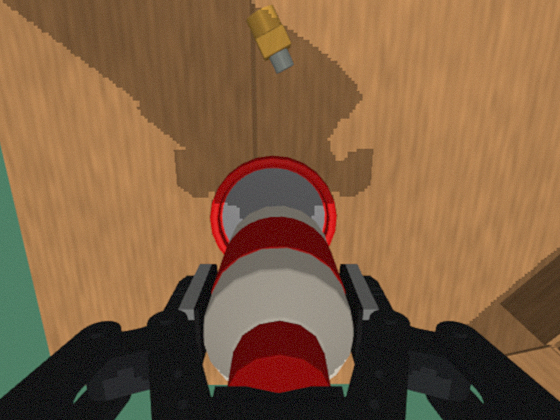

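View pics/side16.png

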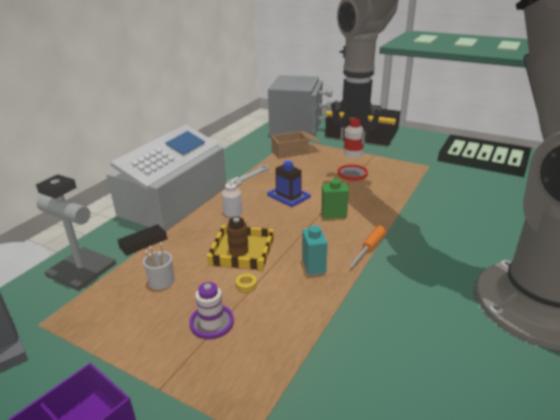

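apply_moves --pt "-1 0 15 0.3 -0.5 0 1" --pt "0 0 15 0 0 0 1" --pt "0 0 15 0 0 0 1" --pt "0 0 9 0 0 0 1" --pt "0 0 3 0 0 0 1" --pt "0 0 0 0 0 0 1" --pt "0 0 0 0 0 0 1" --pt "0 0 0 0 0 0 1"

```text
t: 28.75
eef_pos: [0.5117, -0.3303, 0.0413]
tool_rot: [-0.002, 1.0, 0.002, -0.002]
contact_force: [-1.0, 1.5, 1.3]
gripper_width: 0.615
```

```bash
python3 to.py .513 -.3355 .0413 0; python3 look.py 17 wrist; python3 - <<'E'
from h import *
im,C=load("wrist17")
m=mask(im,*RED); cs,l=comps(m,50); print(cs)
E
```

```text
eef [ 0.5117 -0.3303  0.0413] d(mm) [ 1.3  5.2 -0.1] turn [-0.28  0.25  0.25]
t 28.75 eef [ 0.5117 -0.3303  0.0413] x [ 1.     0.004 -0.004] z [-0.004  0.005 -1.   ] F [-1.   1.5  1.3] g 0.615
[(1, [198, 185, 163, 85, 3510], [279.6, 218.0]), (2, [211, 217, 135, 77, 3290], [277.3, 242.0]), (3, [227, 321, 103, 72, 5589], [278.3, 359.1])]
```

View pics/wrist17.png

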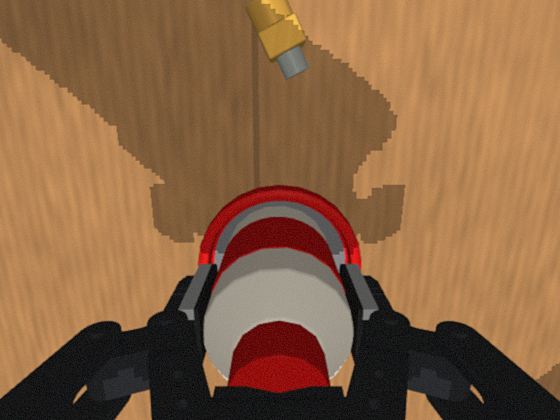

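apply_moves --pt "1 4.5 -2 0 0 0 1" --pt "0 0 0 0 0 0 1" --pt "0 0 1.5 0 0 0 1" --pt "0 0 0 0 0 0 1" --pt "0 0 0 0 0 0 1" --pt "0 0 0 0 0 0 1" --pt "0 0 0 0 0 0 1" --pt "0 0 0 0 0 0 1"

```text
t: 29.8
eef_pos: [0.5126, -0.335, 0.0413]
tool_rot: [-0.003, 1.0, 0.002, -0.002]
contact_force: [0.1, 0.3, 0.7]
gripper_width: 0.612
```

```bash
python3 to.py .513 -.3355 .0413 0
```

```text
eef [ 0.5126 -0.335   0.0413] d(mm) [0.4 0.5 0. ] turn [-0.29  0.28  0.25]
```

Resting on the floor. Release and withdraw upward.

apply_moves --pt "0 0 0 0 0 0 -1" --pt "0 0 0 0 0 0 -1" --pt "0 0 0 0 0 0 -1" --pt "0 0 0 0 0 0 -1" --pt "0 0 -20 0 0 0 -1" --pt "0 0 -40 0 0 0 -1" --pt "0 0 -50 0 0 0 -1" --pt "0 0 -50 0 0 0 -1"

```text
t: 30.8
eef_pos: [0.5119, -0.3351, 0.2061]
tool_rot: [-0.004, 1.0, 0.002, -0.005]
contact_force: [0.6, -0.8, -0.0]
gripper_width: 1.002
```

apply_moves --pt "-10 -20 -20 0 0 0 -1" --pt "-10 -40 0 0 0 0 -1" --pt "0 -50 0 0 0 0 -1" --pt "0 -50 0 0 0 0 -1" --pt "0 0 0 0 0 0 -1" --pt "0 0 0 0 0 0 -1" --pt "0 0 0 0 0 0 -1" --pt "0 0 0 0 0 0 -1"

```text
t: 31.8
eef_pos: [0.4941, -0.177, 0.243]
tool_rot: [0.001, 1.0, -0.001, 0.006]
contact_force: [-0.3, -1.4, 0.4]
gripper_width: 1.002
```

```bash
python3 look.py 18 wrist scene side; python3 - <<'E'
from h import *
for n,x in (("scene18",(190,90)),("side18",(130,130))):
    im,C=load(n); cv2.imwrite(f"pics/{n}c.png",cv2.resize(im[x[1]:x[1]+240,x[0]:x[0]+260],None,fx=3,fy=2.5,interpolation=cv2.INTER_CUBIC)[:,:,::-1])
E
```

```text
t 31.8 eef [ 0.4941 -0.177   0.243 ] x [ 1.    -0.003  0.012] z [ 0.012 -0.002 -1.   ] F [-0.3 -1.4  0.4] g 1.002
```

View pics/scene18c.png

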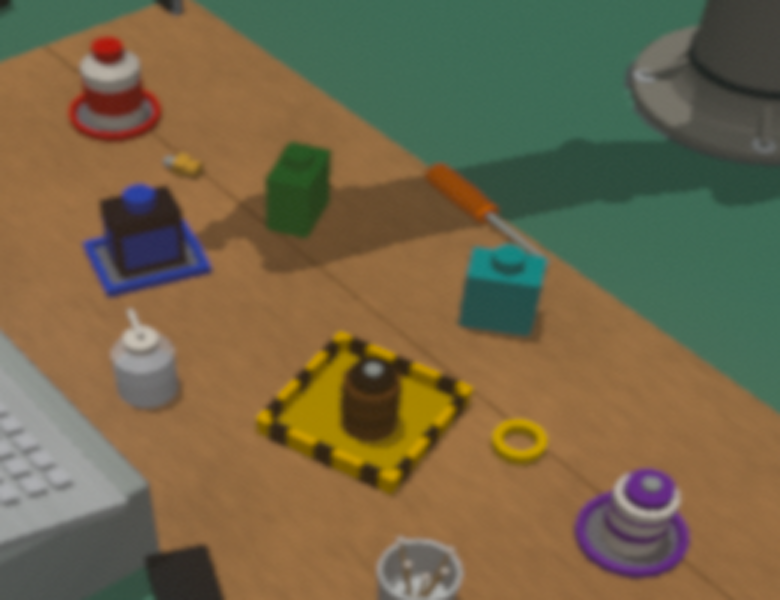

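View pics/side18c.png

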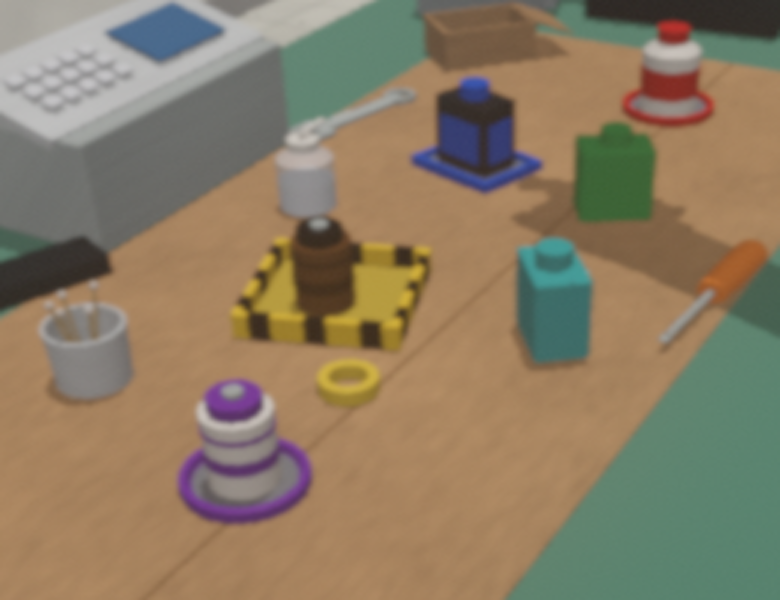

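View pics/wrist18.png

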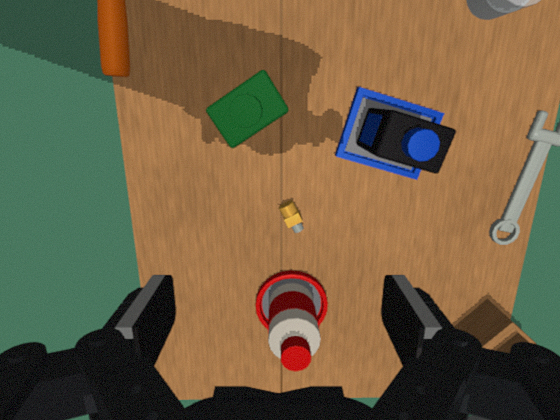

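```bash
python3 - <<'E'
from h import *
a,A=load("scene18"); b,B=load("side18"); w,W=load("wrist18")
fs=lambda x,y:(x/3+190,y/2.5+90); fd=lambda x,y:(x/3+130,y/2.5+130)
print("fresh stub (dish .514,.338)",ray(A,fs(652,483),.087),ray(B,fd(233,392),.087))
print("spent stub",ray(A,fs(374,370),.088),ray(B,fd(318,225),.088))
print("solv cap (dish .514,-.335)",circ(w,W,(295,352),*RED,.015,.104),"dish",circ(w,W,(290,305),*RED,.044,.012))
print("tank cap",circ(w,W,(422,145),*BLU,.013,.1),ray(W,[(422,145)],.1))
c=ray(W,[(360,87),(442,111),(337,155)],.012); print("dish",(c[1]+c[2])/2,np.degrees(np.arctan2(*(c[1]-c[0])[::-1])))
t=ray(W,[(386,160),(437,173),(455,129)],.084); print("tank edge",np.degrees(np.arctan2(*(t[1]-t[0])[::-1])),(t[0]+t[2])/2)
bot.hand_in()
E
```

```text
fresh stub (dish .514,.338) [[0.51348568 0.33696929]] [[0.50958199 0.33815547]]
spent stub [[0.59043601 0.1373569 ]] [[0.58524137 0.13897439]]
solv cap (dish .514,-.335) (array([ 0.5128, -0.3309]), np.float64(0.0055)) dish (array([ 0.5134, -0.3356]), np.float64(0.0033))
tank cap (array([ 0.6116, -0.1348]), np.float64(0.0033)) [[ 0.61234818 -0.13541688]]
dish [ 0.61268628 -0.13465211] -15.270137787242453
tank edge -14.241240868479247 [ 0.61732721 -0.1372036 ]
the job is handed in; nothing more can be done
```

The changeover is done and handed in at about 32 s of the 118 s allowed. I moved the spent filter from the purple dish to the waste tray, then the fresh filter into the purple dish. The ink tank went into the blue dish and the solvent bottle into the red dish.

The last pictures from all three cameras show all four upright, inside their rims and released, with the gripper about 0.24 m up and touching nothing. The wash bottle, swab cup and look-alike tanks look undisturbed.

| Item | Measured offset from the centre of its place |
|---|---|
| Fresh filter | about 1 mm (scene camera), 4 mm (side camera) |
| Ink tank | 1 mm by its cap; yaw within 1° of the dish |
| Solvent bottle | 5 mm, against 11 mm of play |
| Spent filter | about 10 mm from the tray centre; anywhere inside counts |

Some checks disagreed by a few millimetres:
- **Side camera:** it read x about 4 to 5 mm lower than the scene camera.
- **Ink tank:** its top corners, picked by hand, put its centre about 5 mm off, against 1 mm from its cap.
- **Solvent bottle:** the fit to its cap was loose, with up to 5.5 mm residual.

All of these are within the play of the dishes.

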